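Lay the tall oil bottle down and shut the manicure box

ROBOT

A 6-joint arm with a two-finger parallel gripper is mounted at the origin on a cart in front of the work surface, level with it; the furniture and walls round the work are solid. World frame = base frame: x ahead of the robot, y to its left, z up, the work surface at z = 0. Lengths are in m, angles in degrees, forces in N, time in s.
With the tool pointing down it reaches from about 0.4 to 0.825 m from the base axis. Payload 7 kg.
Tool frame: the origin (TCP) lies on the centre line of the jaws, within the pads' length; the fingertips stand 19 mm ahead of it and the grasp point (between the pads) is the TCP (r.tip_extent is the distance from the TCP to the fingertips, in m); z points along the fingers, y is the line along which they close (so a half turn about z gives the same grasp; the last joint's range is limited). The gripper opens to 88 mm and grips with 3 to 60 N. Pads are 19 mm wide; open, the fingers measure 130 mm over their backs; the gripper's body (78 mm by 193 mm) begins 47 mm behind the grasp point.
Start: joints at [90.82, 20.546, 0.682, 0, -70.136, -16.507], TCP at [0.183, 0.65, 0.223] pointing down, gripper open.
Joint ranges: [-176.03, 176.03], [-82.01, 121.73], [-58.28, 71.71], [-173.87, 95.51], [-174.79, -0.11], [-173.66, 173.66]. Speed limits (degrees/s): [136.94, 136.94, 172.46, 180, 180, 180].

INTERFACE

Orientations are given as [roll, pitch, yaw] about the fixed x, y, z axes, in that order (R = Rz(yaw) Ry(pitch) Rx(roll)).
In Python, from plant import r gives the robot as it stands. The module is installed in compiled form; this text tells all that it offers.
- The arm moves only by the tool jog_arm, never from a script. Its argument "deltas" is a list that holds one entry, the list of rows, each a list of 5 numbers: the opening, from -1 (shut) to 1 (fully open), then the shift along the world's x, y, z in cm, then the turn about the world's z in rad. In form: [[[claw, dx, dy, dz, turn], ...]]. A call has 1 to 8 rows; each row shifts and turns the commanded pose from where the row before left it; what a row does not reach is not made up. A row lasts 1/8 s, in which the tool goes at most 62.5 mm and 10.7 degrees, less where a joint would pass 70% of its speed; a pose out of reach is approached as far as the arm can. A call with a gripper value outside its range is refused whole. The fingers move at their own pace and stop on an object; "force" is the grip in N (left out, the last holds). Time passes only in rows, so rows that do not move let the fingers close. It gives the time, the measured TCP pose, the force, the opening and the grip force at its end, in the units of the state.
- r.get_state(): the state, without advancing time (a new reading comes with each control period).
- r.capture(name): name is "scene" or "top" or "wrist"; returns the picture (480x640x3 uint8, blue, green, red); there is no depth.
- r.camera_info(name): a dict with "fx", "fy", "cx", "cy" (pixels), "view" (4x4, takes a point from world to camera coordinates). Camera axes: x right, y up, looking along -z (the intrinsics and any distortion apply to the point x, -y, -z); pixel columns grow to the right and rows downward; lengths in m; the calibration is good to about 2 mm. A picture is of the moment at which its call begins: read the wrist's pose just before it. camera_info takes no time and is no camera call; for the wrist camera it gives the pose at the moment of the call.
- r.close_job(): hands the job in; it is judged then, once.
The state is a dict: "time_s": time; "joints": joint angles; "qd": joint speeds; "joint_torque": joint torques, N m; "tcp_pos": TCP position; "eef_rot": TCP orientation; "contact_force": force on the tool from outside, world axes, zero at the start; "moment": the same for the moment, N m; "gripper_width": finger opening in m; "gripper_force": force on a finger pad.
Only numpy, scipy, OpenCV 4.12 (cv2) and the standard library are available. Lean on these libraries where they do the work, as an engineer would, in place of code of your own. Each camera call takes 0.05 s, during which the arm holds its last target. There are 200 camera calls.

TASK

The manicure box will not close because the amber oil bottle with the black dropper bulb is standing up in it. Gently tip that bottle over with your fingertips so that it lies down inside the box, then push the lid over from behind and press it fully shut. Leave the nail polish standing in its compartment, do not pinch or lift anything, and keep the box and everything round it where it is.

Things in the scene. Friction and masses are not known exactly. Their poses are not given: they have to be found in the camera images.
- kit_box: rose plastic manicure box, outside 160 (x) x 236 (y) x 60 mm high without the lid, loose, 0.65 kg. Origin: centre of the underside, z up; +x points from the front (carrying handle, juts out 11 mm) to the hinge side. Walls and floor 3.5 mm. The oil bottle and the nail polish stand one in each compartment, either way round, 38 to 58 mm in front of the middle (x = -0.058 to -0.038).
- kit_divider (a point): middle of the top edge of the divider, 2.5 mm thick, 45 mm above the box's underside, at box y = +12 mm, running along x. Compartments: box y -114 to +11 mm and +13 to +114 mm, both x -76 to +76 mm. A bottle standing near the front has room to lie down only towards the hinge side (+x); towards a nearer wall it would stay leaning on it.
- kit_lid (a joint): angle of the lid in rad: 0 fully shut (level on the rim), grows as it opens, 1.57 upright, stop at 1.6. Starts wide open, 1.2 to 1.5. A stiff hinge (0.2 N m friction) holds it at whatever angle it is left. The lid weighs 0.15 kg.
- kit_lid_hinge (a point): middle of the hinge line, at x = +80, y = 0, z = 60 mm in the box's frame; the line runs along the box's y. The point turns with the lid: its -x points along the lid from the hinge to the free edge, its z out of the lid's outer face.
- kit_lid_edge (a point): middle of the lid's free edge on its outer face, at x = -160, z = +30 mm in the frame of kit_lid_hinge. The lid is 160 mm long from hinge to free edge, 236 mm wide and 30 mm deep, walls 3.5 mm, outer face flat. Open, the outer face looks away from the front of the box; shut, it looks up, 90 mm above the table, with 83 mm of height inside.
- shelf_corner (a point): front right corner, on the underside, of the fixed wooden wall shelf over the back left of the table, 327 mm above it; the shelf runs from here to the left and back. A boiler hangs above it from 0.70 m up. The gripper keeps clear of both when it works right of the middle of the lid (box y about -50 mm).
- oil_dropper: amber glass bottle with a black collar and black rubber dropper bulb, 102 mm tall: body 33 mm across up to 70 mm, collar 24 mm across up to 77 mm, bulb 13 mm across up to the top; 0.05 to 0.1 kg. Origin: centre of its underside, z along the bottle to the bulb. Too tall to stand under the shut lid. Starts upright on the inner floor of the box.
- nail_polish: small nail polish bottle, grey below with a white cap, 31 mm across, 79 mm tall, which just fits standing under the shut lid. Origin: centre of its underside, z up.
- dye_bowl: black tint bowl, 124 x 144 x 63 mm, left of the box; bystander. Origin under its centre.
- developer_1: white applicator bottle with a violet label and pointed nozzle, 37 mm across, 124 mm tall, well to the left of the box; bystander. Origin under its centre.
- clip_2: violet hair clip, 96 mm long, left of the box; bystander.
- perm_rod_0: yellow perm rod, 72 mm long, 22 mm thick, left of the box; bystander.
- tape_roll: roll of black tape lying flat, 62 mm across, 19 mm high, left of the box; bystander.
- marker: white pen with a blue cap, 135 mm long, lying left of the box; bystander.

How it is judged (in metres and radians):
On the way, in this order (a step that is already met when the one before it is completed fails the run):
1. the oil bottle lies down in the box (tilted over by more than 57 degrees) while the lid is still open (more than 0.9 rad) (angle between oil_dropper's own z axis and vertical above 1 rad and value of joint kit_lid above 0.9 rad and z of oil_dropper in the frame of kit_box below 0.04 m), for 0.2 s.
2. the lid is shut (less than 0.03 rad) (value of joint kit_lid below 0.03 rad), for 0.2 s.
At the end, for the whole second after the job is handed in: The lid is fully shut (within 0.03 rad, about 5 mm at the free edge), the oil bottle lies inside the box (tilted more than 57 degrees from upright) and the nail polish still stands upright inside it (within 11 degrees); the box stands flat on the table; all at rest (value of joint kit_lid below 0.03 rad and angle between oil_dropper's own z axis and vertical above 1 rad and x of oil_dropper in the frame of kit_box between -0.08 and 0.08 m and y of oil_dropper in the frame of kit_box between -0.118 and 0.118 m and z of each of oil_dropper, nail_polish in the frame of kit_box below 0.04 m and x of nail_polish in the frame of kit_box between -0.08 and 0.08 m and y of nail_polish in the frame of kit_box between -0.118 and 0.118 m and angle between nail_polish's own z axis and vertical below 0.2 rad and height (world z) of kit_box below 0.008 m and angle between kit_box's own z axis and vertical below 0.05 rad and linear speed of each of kit_box, oil_dropper below 0.02 m/s); the robot touches nothing.
It fails at once if the oil bottle is lifted (its underside more than 45 mm above the underside of the box) or squeezed or pushed hard (more than 20 N) (z of oil_dropper in the frame of kit_box above 0.045 m or contact force between the fingers and oil_dropper above 20 N).
It fails at once if the nail polish is tipped (more than 17 degrees), shoved more than 30 mm or lifted (angle between nail_polish's own z axis and vertical above 0.3 rad or distance of nail_polish from where it was at the start of the episode above 0.03 m).
It fails at once if the box is shifted by more than 30 mm, lifted by more than 15 mm or tipped (distance of kit_box from where it was at the start of the episode above 0.03 m or height (world z) of kit_box above 0.015 m or angle between kit_box's own z axis and vertical above 0.15 rad).
It fails at once if something standing round the box is moved by more than 25 mm (distance of any of dye_bowl, developer_1, clip_2, perm_rod_0, tape_roll, marker from where it was at the start of the episode above 0.025 m).
It also fails if it takes over 48 s, if anything falls off the work surface, if the arm or the gripper's body presses on something with over 40 N, if the wrist force passes 120 N, or if a joint passes its speed limit or range.

## Working session

There is one attempt and no reset: what is moved stays moved. The work goes in short steps, Python scripts to look and compute and a tool call to move; the robot and the scene stay as the last step left them, time stands still between calls to the robot, and variables do not carry over. Pictures are saved under pics/ and viewed, at most 10 in all, crops included, and the job is handed in when it is done.

Besides the shell and the picture viewer there is one more tool, called after "Request:" in YAML: its name, and indented under it one key for each argument. jog_arm: Moves the arm, as the interface text tells. Its arguments: {"type":"object","properties":{"deltas":{"type":"array"},"force":{"type":"number"}},"required":["deltas"]}

```bash
mkdir -p pics; cat > h.py <<'E'
import numpy as np, cv2
from plant import r
def save(n,f): 
    im=r.capture(n); cv2.imwrite('pics/'+f,im); return im
def P(n):
    i=r.camera_info(n); return i,np.array(i['view'])
def proj(n,p):
    i,V=P(n); c=V[:3,:3]@np.array(p)+V[:3,3]
    return np.array([i['cx']+i['fx']*c[0]/-c[2], i['cy']+i['fy']*-c[1]/-c[2]])
def ray(n,uv):
    i,V=P(n); d=np.array([(uv[0]-i['cx'])/i['fx'],-(uv[1]-i['cy'])/i['fy'],-1]); R=V[:3,:3]
    return -R.T@V[:3,3], R.T@d
def atz(n,uv,z):
    o,d=ray(n,uv); return o+d*(z-o[2])/d[2]
def tri(a,ua,b,ub):
    o1,d1=ray(a,ua);o2,d2=ray(b,ub)
    s=np.linalg.lstsq(np.c_[d1,-d2],o2-o1,rcond=None)[0]
    p,q=o1+s[0]*d1,o2+s[1]*d2; return (p+q)/2,np.linalg.norm(p-q)
E
python3 - <<'E'
from h import *
s=r.get_state();print(s)
for n in('scene','top','wrist'):
    i,V=P(n);print(n,i); save(n,n+'0.png')
E
```

```text
{'time_s': 0.0, 'joints': array([ 9.08202405e+01,  2.05903482e+01,  6.33647303e-01, -1.97817100e-02,
       -7.01336239e+01, -1.65081056e+01]), 'qd': array([ 0.02780768,  0.07073101,  0.06011571,  0.01238034, -0.06549726,
        0.03207048]), 'joint_torque': array([-6.90718957e-05, -5.82713342e+01,  2.93061268e+01,  6.99731871e+00,
        6.87642954e-03, -1.63073105e-04]), 'tcp_pos': array([0.18239848, 0.64938753, 0.22193504]), 'eef_rot': array([ 1.79908114e+02, -7.83879007e-03, -1.56945958e+01]), 'contact_force': array([ 0.33775041,  0.5023438 , -0.98116683]), 'moment': array([-0.01953935,  0.02083635,  0.02849947]), 'gripper_force': 0.0, 'gripper_width': 0.08772719971483972}
scene {'fx': 480.96876425718324, 'fy': 480.96876425718324, 'cx': 323.35032499611697, 'cy': 235.0699683513215, 'view': array([[ 5.05279513e-01, -8.62955256e-01, -9.16110891e-04,
        -2.43969831e-02],
       [ 5.13505175e-01,  2.99815182e-01,  8.04004535e-01,
        -4.94999042e-01],
       [-6.93545275e-01, -4.06717448e-01,  5.94622459e-01,
        -6.17790262e-01],
       [ 0.00000000e+00,  0.00000000e+00,  0.00000000e+00,
         1.00000000e+00]])}
top {'fx': 446.4236966833759, 'fy': 446.4236966833759, 'cx': 321.17866973774903, 'cy': 242.4180122444211, 'view': array([[-0.01831578, -0.9998268 ,  0.00330162,  0.29243757],
       [ 0.98504599, -0.017479  ,  0.17140272, -0.55339788],
       [-0.17131532,  0.00639162,  0.98519552, -0.98257083],
       [ 0.        ,  0.        ,  0.        ,  1.        ]])}
wrist {'fx': 413.11457710700404, 'fy': 413.11457710700404, 'cx': 317.77997115182717, 'cy': 244.27208656962802, 'view': array([[-0.2697077 , -0.96294038,  0.00189275,  0.67398118],
       [ 0.93378877, -0.26202169, -0.24368664,  0.03044489],
       [ 0.23515164, -0.06395673,  0.96985217, -0.38927588],
       [ 0.        ,  0.        ,  0.        ,  1.        ]])}
```

View pics/scene0.png

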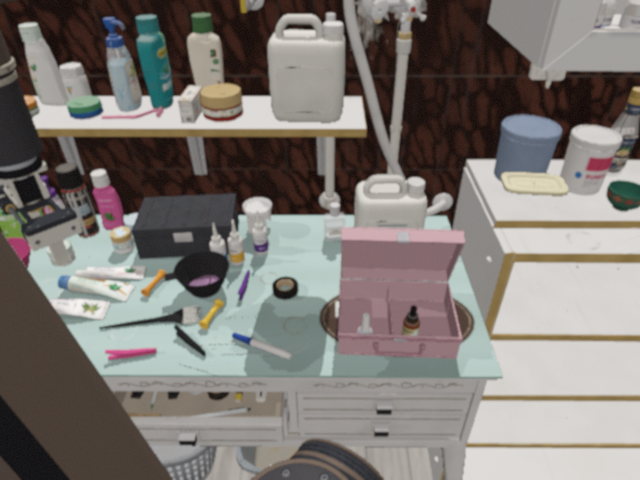

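View pics/top0.png

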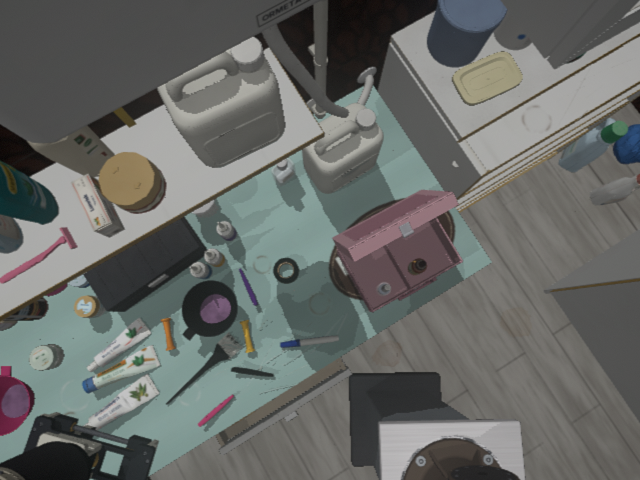

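The oil bottle (black bulb) stands in the right compartment, at about (412,312) in scene and (418,265) in top. The polish is in the left one, and the lid is open. I'll enlarge both.

```bash
python3 - <<'E'
import cv2
a=cv2.imread('pics/top0.png')[180:325,320:490];cv2.imwrite('pics/tc.png',cv2.resize(a,None,fx=4,fy=4,interpolation=2))
a=cv2.imread('pics/scene0.png')[220:365,325:485];cv2.imwrite('pics/sc.png',cv2.resize(a,None,fx=4,fy=4,interpolation=2))
E
```

```text
(no output)
```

View pics/tc.png

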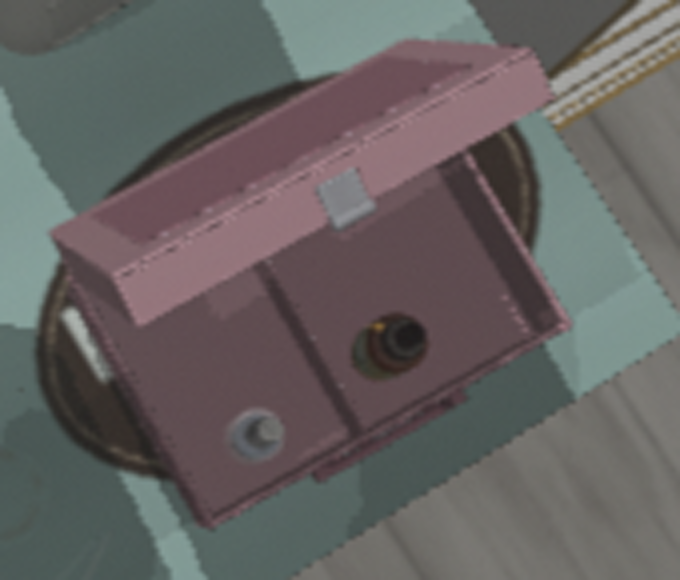

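View pics/sc.png

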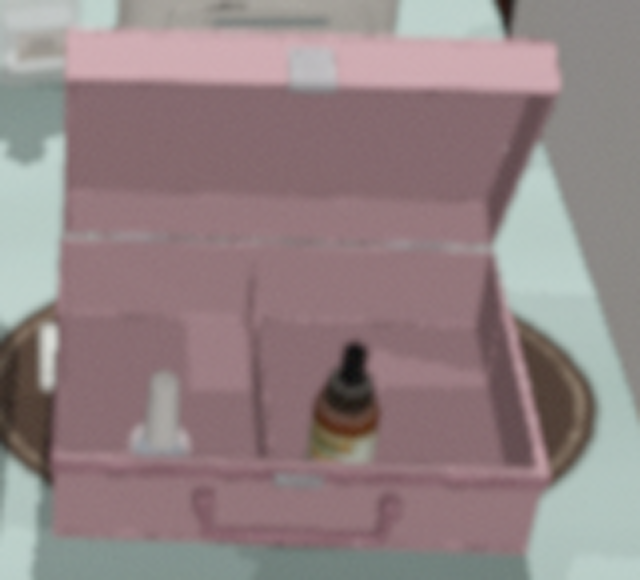

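```bash
cat > fit.py <<'E'
from h import *
from scipy.optimize import least_squares
from scipy.spatial.transform import Rotation as Ro
T=lambda u,v:np.array([320+u/4,180+v/4]); S=lambda u,v:np.array([325+u/4,220+v/4])
def lid(p,th): # hinge frame -> box
    return Ro.from_euler('y',th).apply(p)+[.08,0,.06]
def bw(p,x): return Ro.from_euler('z',x[2]).apply(p)+[x[0],x[1],0]
w=.118
obs=[('top',T(570,325),0,(-.08,-w,.06)),('top',T(205,523),0,(-.08,w,.06)),('scene',S(546,475),0,(-.08,-w,.06)),('scene',S(54,460),0,(-.08,w,.06)),
('top',T(115,275),1,(-.16,w,.03)),('top',T(530,50),1,(-.16,-w,.03)),('top',T(140,325),1,(-.16,w,0)),('top',T(551,95),1,(-.16,-w,0)),
('scene',S(65,32),1,(-.16,w,.03)),('scene',S(557,45),1,(-.16,-w,.03)),('scene',S(68,82),1,(-.16,w,0)),('scene',S(557,90),1,(-.16,-w,0)),
('scene',S(66,238),0,(.08,w,.06)),('scene',S(493,247),0,(.08,-w,.06))]
def pt(o,x): p=np.array(o[3]); return bw(lid(p,x[3]) if o[2] else p,x)
f=lambda x:np.concatenate([proj(o[0],pt(o,x))-o[1] for o in obs])
if __name__=='__main__':
    for o in obs[:2]: print(atz('top',o[1],.06))
    s=least_squares(f,[.6,0,0.4,1.3],loss='soft_l1')
    x=s.x;print(x,np.degrees(x[2:]));print(f(x).reshape(-1,2).round(1))
    p,e=tri('top',T(408,333),'scene',S(356,345));print('bulb',p,e)
    n,e2=tri('top',T(265,430),'scene',S(163,374));print('polish cap',n,e2)
    inv=lambda p:Ro.from_euler('z',-x[2]).apply(p-[x[0],x[1],0])
    print('box frame',inv(p),inv(n))
    for a in (0,-.05,-.118): print(a,bw(lid(np.array([-.16,a,.03]),x[3]),x))
E
python3 fit.py
```

```text
[ 0.50743   -0.0365909  0.06     ]
[0.40046652 0.17418482 0.06      ]
[0.5243403  0.10403421 0.48219082 1.20879177] [27.62749875 69.2586668 ]
[[ 0.4 -0.3]
 [ 1.2  0.8]
 [ 0.4 -0.6]
 [-0.1 -1.2]
 [-0.7  0.1]
 [ 0.9 -0.8]
 [-0.1  1.1]
 [ 1.5  1.5]
 [ 0.1 -1.3]
 [-0.7 -1.3]
 [-1.  -0.8]
 [ 1.1  0.7]
 [-1.5 -0.9]
 [ 0.1  0.2]]
bulb [0.50044403 0.06335335 0.10069964] 0.003454154866650886
polish cap [0.45034636 0.14121877 0.08508811] 0.002800008330559623
box frame [-0.04003623 -0.02496126  0.10069964] [-0.04831396  0.06725739  0.08508811]
0 [0.56987241 0.12786565 0.22025469]
-0.05 [0.59305847 0.0835666  0.22025469]
-0.118 [0.62459152 0.02331988 0.22025469]
```

Request:
jog_arm:
  deltas:
    - [[-1,1.74,-3.8,0.2,-0.149],[-1,1.74,-3.8,0.2,-0.149],[-1,1.74,-3.8,0,-0.149],[-1,1.74,-3.8,0,-0.149],[-1,1.74,-3.8,0,-0.149],[-1,1.74,-3.8,0,-0.149],[-1,1.74,-3.8,0,-0.149],[-1,1.74,-3.8,0,-0.149]]
  force: 20

```text
time_s: 1.15
tcp_pos: [0.322, 0.3444, 0.2268]
eef_rot: [180.0, -0.0, -84.3]
contact_force: [-0.6, -0.1, 0.5]
gripper_width: 0.0131
gripper_force: 0.0
```

```bash
python3 - <<'E'
from fit import *
x=[.5243,.1040,.4822]
inv=lambda p:Ro.from_euler('z',-x[2]).apply(np.array(p)-[x[0],x[1],0])
for n,u,z in [('shelf',(322,135),.327),('can front low',(325,190),0),('can front R low',(380,160),0),('can top',(345,140),.2),('can front R',(378,125),.15),('cab corner',(455,135),.2)]:
    p=atz('top',u,z); print(n,p,inv(p))
print(tri('top',(322,135),'scene',(366,130)), tri('top',(322,135),'scene',(366,100)))
print(tri('top',(466,205),'scene',(487,200)))
print(r.get_state()['joints'],r.get_state()['eef_rot'],r.get_state()['tcp_pos'])
E
```

```text
shelf [0.70003428 0.27931152 0.327     ] [0.23699362 0.07382879 0.327     ]
can front low [0.69776057 0.27028524 0.        ] [0.23079341 0.0668861  0.        ]
can front R low [0.77294725 0.13150171 0.        ] [ 0.23304906 -0.09093917  0.        ]
can top [0.7433629  0.23088969 0.2       ] [0.25292715 0.01083541 0.2       ]
can front R [0.79756412 0.15483329 0.15      ] [ 0.26567858 -0.08168351  0.15      ]
cab corner [0.75036911 0.00535764 0.2       ] [ 0.15454864 -0.19222975  0.2       ]
(array([0.69507913, 0.2774403 , 0.34187167]), np.float64(0.00493248344198895)) (array([0.66641566, 0.2736701 , 0.41561027]), np.float64(0.016091147895072103))
(array([0.58519218, 0.00836345, 0.30802145]), np.float64(0.045475317700155206))
[ 7.09250847e+01  8.24986949e-01 -2.36110980e+01 -3.41796543e-03
 -6.55665652e+01 -6.51779863e+01] [ 1.79996063e+02 -1.09905656e-03 -8.42543154e+01] [0.32200749 0.34438808 0.22680515]
```

Request:
jog_arm:
  deltas:
    - [[-1,1.72,-3.77,0,-0.149],[-1,1.72,-3.77,0,-0.149],[-1,1.72,-3.77,0,-0.149],[-1,1.72,-3.77,0,-0.149],[-1,1.72,-3.77,0,-0.149],[-1,1.72,-3.77,0,-0.149],[-1,1.72,-3.77,0,-0.149],[-1,1.72,-3.77,0,-0.146]]

```text
time_s: 2.15
tcp_pos: [0.4596, 0.0429, 0.2269]
eef_rot: [180.0, 0.0, -152.4]
contact_force: [0.4, 1.0, 1.0]
gripper_width: 0.0003
gripper_force: 0.0
```

Request:
jog_arm:
  deltas:
    - [[-1,0,0,0,0],[-1,0,0,0,0]]

```text
time_s: 2.4
tcp_pos: [0.4591, 0.0442, 0.2267]
eef_rot: [180.0, -0.0, -152.1]
contact_force: [-1.1, -0.3, -0.7]
gripper_width: 0.0005
gripper_force: 0.0
```

```bash
cat > pos.py <<'E'
from fit import *
x=[.5243,.1040,.4822]
inv=lambda p:Ro.from_euler('z',-x[2]).apply(np.array(p)-[x[0],x[1],0])
s=r.get_state();print('t',s['time_s'],'tcp',s['tcp_pos'].round(4),'box',inv(s['tcp_pos']).round(4),'rot',s['eef_rot'].round(1),'F',s['contact_force'].round(2),'j',s['joints'].round(1))
print('unit box x',np.cos(x[2]),np.sin(x[2]))
E
python3 pos.py; python3 -c "
from h import *
save('wrist','w1.png')"
```

```text
t 2.4 tcp [0.4591 0.0442 0.2267] box [-0.0855 -0.0228  0.2267] rot [ 180.    -0.  -152.1] F [-1.12 -0.33 -0.7 ] j [ 30.1  -0.2 -24.7  -0.  -65.6 -92.1]
unit box x 0.8859768628857495 0.4637294452923233
```

View pics/w1.png

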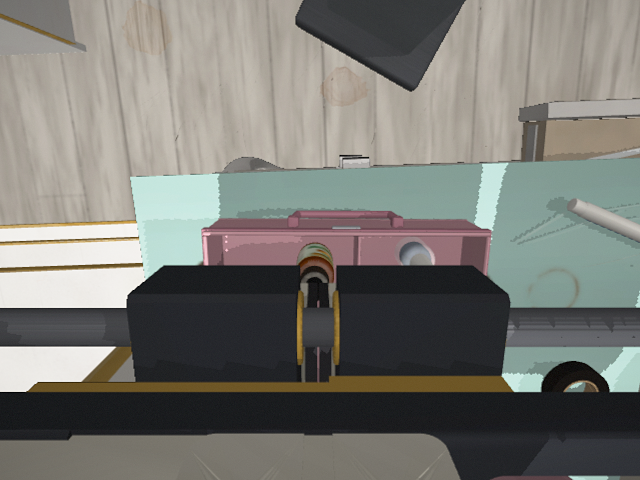

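The wrist view shows the bottle at about (317,260), directly in line with the closed fingers at column 318. The polish is at (418,255), clear of the path. I'll descend in front of the bottle now.

Request:
jog_arm:
  deltas:
    - [[-1,0,-0.1,-3,0],[-1,0,-0.1,-3,0],[-1,0,0,-3,0],[-1,0,0,-2.5,0],[-1,0,0,-2,0],[-1,0.44,0.23,0,0],[-1,0.44,0.23,0,0]]

```text
time_s: 3.32
tcp_pos: [0.469, 0.0478, 0.0927]
eef_rot: [-180.0, 0.1, -152.0]
contact_force: [0.6, 0.1, 1.0]
gripper_width: 0.0006
gripper_force: 0.0
```

Request:
jog_arm:
  deltas:
    - [[-1,0.35,0.19,0,0],[-1,0.27,0.14,0,0],[-1,0.27,0.14,0,0],[-1,0.27,0.14,0,0]]

```text
time_s: 3.82
tcp_pos: [0.4799, 0.0529, 0.092]
eef_rot: [180.0, 0.0, -152.1]
contact_force: [0.1, -1.7, 1.1]
gripper_width: 0.0003
gripper_force: 0.0
```

Request:
jog_arm:
  deltas:
    - [[-1,0.35,0.19,0,0],[-1,0.35,0.19,0,0],[-1,0.35,0.19,0,0]]

```text
time_s: 4.2
tcp_pos: [0.4904, 0.0587, 0.0918]
eef_rot: [-180.0, -0.0, -152.1]
contact_force: [-0.1, 0.6, 1.2]
gripper_width: 0.0004
gripper_force: 0.1
```

```bash
python3 pos.py; python3 -c "
from h import *
a=save('scene','s1.png')[200:360,320:480];b=save('top','t1.png')[180:340,330:490]
cv2.imwrite('pics/c1.png',cv2.resize(np.hstack([a,b]),None,fx=2.5,fy=2.5,interpolation=2))"
```

```text
t 4.2 tcp [0.4904 0.0587 0.0918] box [-0.051  -0.0244  0.0918] rot [-180.    -0.  -152.1] F [-0.1   0.61  1.2 ] j [ 29.7  11.1 -31.8   0.  -47.1 -91.8]
unit box x 0.8859768628857495 0.4637294452923233
```

View pics/c1.png

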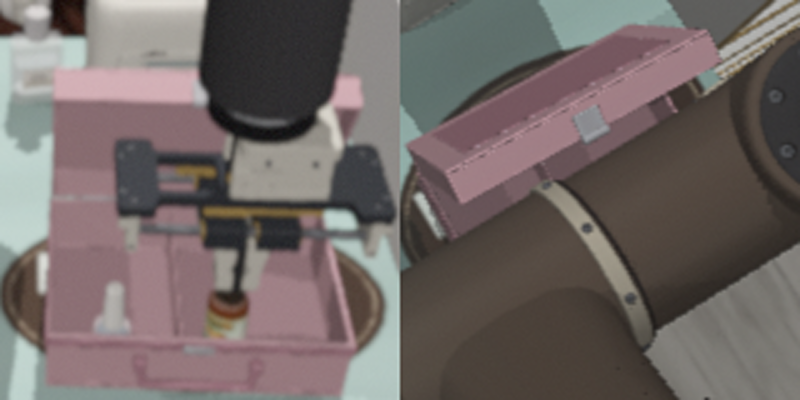

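The fingertips are at the collar of the bottle, which still looks upright. The polish is untouched and the lid is unmoved. I'll keep pushing.

Request:
jog_arm:
  deltas:
    - [[-1,0.35,0.19,0,0],[-1,0.35,0.19,0,0],[-1,0.35,0.19,0,0]]

```text
time_s: 4.68
tcp_pos: [0.501, 0.0645, 0.0919]
eef_rot: [-180.0, 0.0, -152.1]
contact_force: [-0.6, -0.2, -0.4]
gripper_width: 0.0003
gripper_force: 0.0
```

Request:
jog_arm:
  deltas:
    - [[-1,0.35,0.19,0,0],[-1,0.35,0.19,0,0],[-1,0,0,0,0],[-1,0,0,0,0]]

```text
time_s: 5.18
tcp_pos: [0.5076, 0.0681, 0.0918]
eef_rot: [180.0, -0.0, -152.1]
contact_force: [0.4, -0.2, -0.1]
gripper_width: 0.0007
gripper_force: 0.0
```

```bash
python3 pos.py; python3 -c "
from h import *
a=save('scene','s2.png')[220:360,325:485];b=save('wrist','w2.png')
cv2.imwrite('pics/c2.png',np.hstack([cv2.resize(a,(457,400)),cv2.resize(b[100:480,150:470],(337,400))]))"
```

```text
t 5.175 tcp [0.5076 0.0681 0.0918] box [-0.0314 -0.0241  0.0918] rot [ 180.    -0.  -152.1] F [ 0.38 -0.25 -0.08] j [ 29.6  12.7 -29.6  -0.  -47.7 -91.7]
unit box x 0.8859768628857495 0.4637294452923233
```

View pics/c2.png

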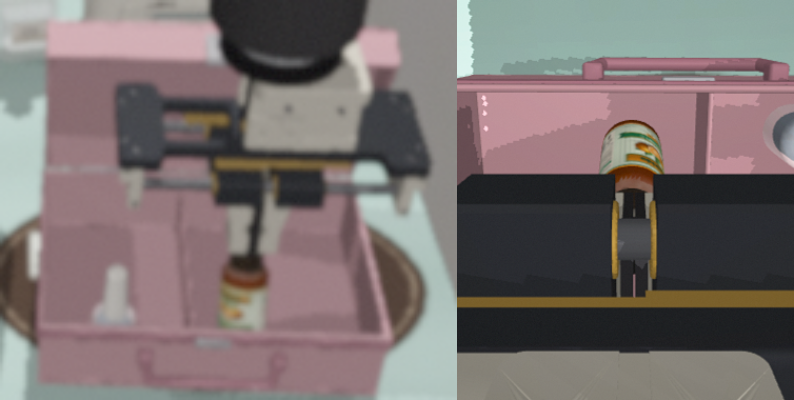

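The bottle is now leaning away towards the hinge side, with its label face visible at (632,150) in the wrist crop. I'll push a little further.

Request:
jog_arm:
  deltas:
    - [[-1,0.35,0.19,0,0],[-1,0.27,0.14,0,0],[-1,0,0,0,0],[-1,0,0,0,0]]

```text
time_s: 5.78
tcp_pos: [0.5139, 0.0714, 0.0918]
eef_rot: [180.0, -0.0, -152.1]
contact_force: [0.1, -0.0, 1.2]
gripper_width: 0.0006
gripper_force: 0.1
```

```bash
python3 pos.py; python3 -c "
from h import *
a=save('scene','s3.png')[220:360,325:485];b=save('wrist','w3.png')
cv2.imwrite('pics/c3.png',np.hstack([cv2.resize(a,(457,400)),cv2.resize(b[100:480,150:470],(337,400))]))"
```

```text
t 5.775 tcp [0.5139 0.0714 0.0918] box [-0.0243 -0.024   0.0918] rot [ 180.    -0.  -152.1] F [ 0.1  -0.01  1.19] j [ 29.6  13.3 -28.8  -0.  -47.9 -91.7]
unit box x 0.8859768628857495 0.4637294452923233
```

View pics/c3.png

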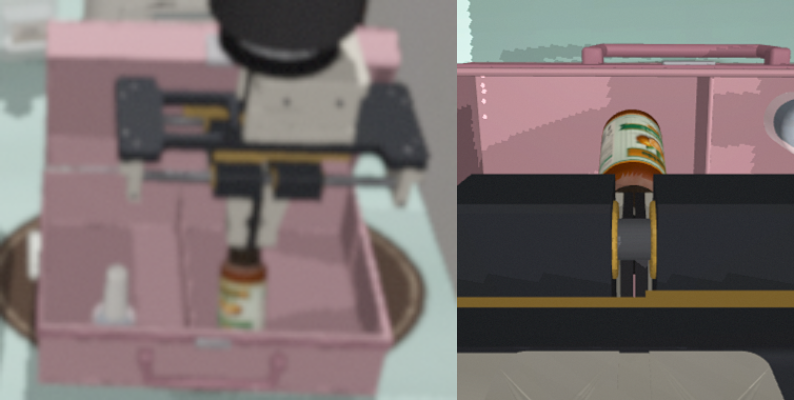

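```bash
python3 - <<'E'
from pos import *
y=-.024
def rows(px,th):
    R=lambda a,h:(px+a*np.cos(th)+h*np.sin(th),-a*np.sin(th)+h*np.cos(th)+.0035)
    out=[]
    for a,h in((-.033,0),(-.033,.07)):
        X,Z=R(a,h); out.append(proj('wrist',bw(np.array([X,y,Z]),x))[1])
    return np.array(out)
s=least_squares(lambda q:rows(*q)-[205.5,257],[-.025,.4]);print(s.x,np.degrees(s.x[1]),s.fun)
for px in(-.02,-.03):
  for t in (10,20,30,40,50):print(px,t,rows(px,np.radians(t)))
print('wall row',proj('wrist',bw(np.array([-.08,y,.06]),x)),proj('wrist',bw(np.array([-.0765,y,.06]),x)))
E
```

```text
t 5.875 tcp [0.5139 0.0714 0.0918] box [-0.0244 -0.024   0.0918] rot [-180.    -0.  -152.1] F [ 0.51 -0.04 -0.16] j [ 29.6  13.3 -28.8  -0.  -47.9 -91.7]
unit box x 0.8859768628857495 0.4637294452923233
[-0.01989405  0.17601999] 10.085202625279102 [-5.68434189e-14  0.00000000e+00]
-0.02 10 [205.29673088 256.50765003]
-0.02 20 [209.28253531 286.82000391]
-0.02 30 [214.961114   315.12166212]
-0.02 40 [222.20573129 339.67827999]
-0.02 50 [230.79639056 359.29500929]
-0.03 10 [188.45957453 234.37973042]
-0.03 20 [192.13147767 265.21337413]
-0.03 30 [197.54228098 294.2709097 ]
-0.03 40 [204.57893391 319.74546777]
-0.03 50 [213.03290736 340.36687994]
wall row [318.02520506 162.78218626] [317.98338933 170.49032672]
```

Request:
jog_arm:
  deltas:
    - [[-1,0.27,0.14,0,0],[-1,0.27,0.14,0,0],[-1,0,0,0,0],[-1,0,0,0,0]]

```text
time_s: 6.38
tcp_pos: [0.5193, 0.0742, 0.0918]
eef_rot: [180.0, -0.0, -152.1]
contact_force: [-0.3, -0.2, -0.2]
gripper_width: 0.0004
gripper_force: 0.0
```

```bash
python3 pos.py; python3 -c "
from h import *
a=save('scene','s4.png')[220:360,325:485];b=save('wrist','w4.png')
cv2.imwrite('pics/c4.png',np.hstack([cv2.resize(a,(457,400)),cv2.resize(b[100:480,150:470],(337,400))]))"
```

```text
t 6.375 tcp [0.5193 0.0742 0.0918] box [-0.0183 -0.0241  0.0918] rot [ 180.    -0.  -152.1] F [-0.31 -0.16 -0.18] j [ 29.6  13.8 -28.1  -0.  -48.1 -91.7]
unit box x 0.8859768628857495 0.4637294452923233
```

View pics/c4.png

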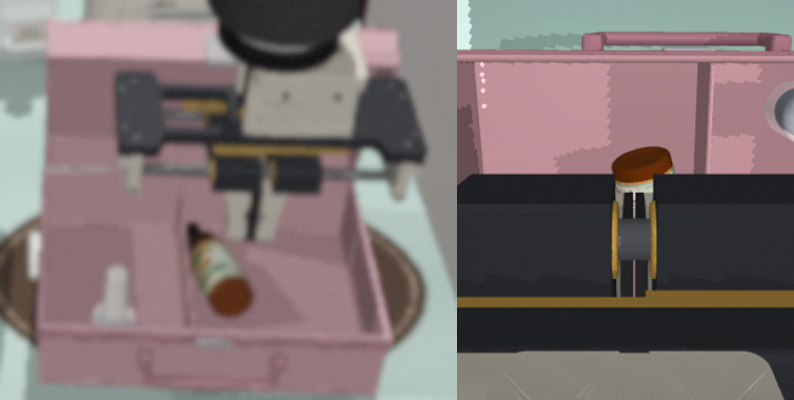

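The bottle has fallen and lies in the right compartment, with its bulb pointing towards the hinge side at (192,230) and its base at (232,305). The polish is still standing. Next I'll back off, rise, and go over behind the lid.

Request:
jog_arm:
  deltas:
    - [[-1,-0.89,-0.46,0,0],[-1,-0.89,-0.46,0,0],[-1,-0.89,-0.46,1,0],[-1,0,0,4,0],[-1,0,0,4,0],[-1,0,0,4,0],[-1,0,0,4,0],[-1,0,0,4,0]]

```text
time_s: 7.48
tcp_pos: [0.4918, 0.06, 0.3042]
eef_rot: [-180.0, 0.1, -152.1]
contact_force: [0.6, 0.2, 0.1]
gripper_width: 0.0004
gripper_force: 0.0
```

Request:
jog_arm:
  deltas:
    - [[-1,2.68,0.92,0,0],[-1,2.68,0.92,0,0],[-1,2.68,0.92,0,0],[-1,2.68,0.92,0,0],[-1,2.68,0.92,0,0],[-1,2.68,0.92,0,0],[-1,0,0,0,0],[-1,0,0,0,0]]

```text
time_s: 8.48
tcp_pos: [0.6527, 0.1153, 0.3023]
eef_rot: [180.0, -0.0, -152.1]
contact_force: [-0.3, 0.6, -0.2]
gripper_width: 0.0003
gripper_force: 0.0
```

```bash
python3 pos.py; python3 - <<'E'
from fit import *
x=[.5243,.1040,.4822]
prev=None
for th in [1.2,1.1,1.0,.9,.8,.7,.6,.5,.4,.3,.2,.1,0]:
    # contact at d=.14; tip front-lower edge; TCP = +9.5mm x, +19mm z
    c=lid(np.array([-.14,-.05,.03]),th)+[.0095,0,.019]
    w=bw(c,x); print(th,c.round(4),w.round(4), None if prev is None else ((w-prev)*100).round(2)); prev=w
E
```

```text
t 8.475 tcp [0.6527 0.1153 0.3023] box [ 0.119  -0.0495  0.3023] rot [ 180.    -0.  -152.1] F [-0.33  0.6  -0.21] j [ 26.8  17.4   6.3  -0.  -78.9 -88.9]
unit box x 0.8859768628857495 0.4637294452923233
1.2 [ 0.0667 -0.05    0.2204] [0.6066 0.0906 0.2204] None
1.1 [ 0.0527 -0.05    0.2174] [0.5942 0.0842 0.2174] [-1.24 -0.65 -0.3 ]
1.0 [ 0.0391 -0.05    0.213 ] [0.5821 0.0778 0.213 ] [-1.21 -0.63 -0.44]
0.9 [ 0.026  -0.05    0.2073] [0.5705 0.0717 0.2073] [-1.16 -0.61 -0.57]
0.8 [ 0.0135 -0.05    0.2003] [0.5594 0.066  0.2003] [-1.11 -0.58 -0.7 ]
0.7 [ 0.0017 -0.05    0.1921] [0.549  0.0605 0.1921] [-1.04 -0.54 -0.82]
0.6 [-0.0091 -0.05    0.1828] [0.5394 0.0555 0.1828] [-0.96 -0.5  -0.93]
0.5 [-0.019  -0.05    0.1724] [0.5307 0.0509 0.1724] [-0.87 -0.46 -1.04]
0.4 [-0.0278 -0.05    0.1612] [0.5229 0.0468 0.1612] [-0.78 -0.41 -1.13]
0.3 [-0.0354 -0.05    0.149 ] [0.5161 0.0433 0.149 ] [-0.67 -0.35 -1.21]
0.2 [-0.0417 -0.05    0.1362] [0.5105 0.0403 0.1362] [-0.56 -0.3  -1.28]
0.1 [-0.0468 -0.05    0.1228] [0.506  0.038  0.1228] [-0.45 -0.23 -1.34]
0 [-0.0505 -0.05    0.109 ] [0.5027 0.0363 0.109 ] [-0.33 -0.17 -1.38]
```

Request:
jog_arm:
  deltas:
    - [[-1,0,0,-2.8,0],[-1,0,0,-2.8,0],[-1,0,0,-2.6,0],[-1,-1.5,-0.8,0,0],[-1,-1.4,-0.7,0,0],[-1,-0.9,-0.5,0,0],[-1,-0.4,-0.2,0,0],[-1,-0.4,-0.2,0,0]]

```text
time_s: 9.48
tcp_pos: [0.6074, 0.0916, 0.2203]
eef_rot: [-180.0, 0.0, -152.1]
contact_force: [-0.8, 0.3, -0.3]
gripper_width: 0.0004
gripper_force: 0.0
```

Request:
jog_arm:
  deltas:
    - [[-1,-0.62,-0.33,-0.15,0],[-1,-0.62,-0.33,-0.15,0],[-1,-0.6,-0.32,-0.22,0],[-1,-0.6,-0.32,-0.22,0]]

```text
time_s: 9.98
tcp_pos: [0.5831, 0.0787, 0.2132]
eef_rot: [-180.0, 0.1, -152.1]
contact_force: [-1.3, 1.8, 6.9]
gripper_width: 0.0004
gripper_force: 3.5
```

```bash
python3 pos.py
```

```text
t 9.975 tcp [0.5831 0.0787 0.2132] box [ 0.0404 -0.0497  0.2132] rot [-1.800e+02  1.000e-01 -1.521e+02] F [-1.31  1.75  6.95] j [ 26.7  12.8 -11.5   0.  -65.6 -88.8]
unit box x 0.8859768628857495 0.4637294452923233
```

```bash
cat > lidang.py <<'E'
from fit import *
x=[.5243,.1040,.4822]
im0=cv2.imread('pics/scene0.png').astype(int); im=save('scene','sl.png').astype(int)
for nm,I in(('before',im0),('now',im)):
  for c in(350,360,372):
    col=I[200:345,c]; br=col.sum(1); g=np.diff(br); k=np.argsort(-abs(g))[:6]+200
    print(nm,c,[(int(q),int(g[q-200])) for q in sorted(k)])
for th in(1.21,1.1,1.0,.9,.8,.6,.3,.15,.05,.02,0):
    print(th,[proj('scene',bw(lid(np.array([-.16,.08,z]),th),x)).round(1) for z in(.03,0)])
E
python3 lidang.py
```

```text
before 350 [(213, 181), (214, 179), (215, 91), (238, -55), (239, -86), (240, -51)]
before 360 [(227, 33), (238, -52), (239, -85), (240, -65), (325, 51), (326, 32)]
before 372 [(202, -32), (203, -28), (226, 28), (239, -66), (240, -80), (241, -33)]
now 350 [(212, 47), (213, 167), (214, 181), (215, 93), (245, -66), (246, -77)]
now 360 [(245, -56), (246, -88), (247, -48), (325, 55), (335, -33), (336, -36)]
now 372 [(203, -29), (245, -41), (246, -87), (247, -62), (335, -36), (336, -30)]
1.21 [array([360.9, 227.2]), array([360.8, 240.2])]
1.1 [array([360.9, 234.2]), array([360.8, 248.3])]
1.0 [array([360.9, 241.2]), array([360.7, 256.2])]
0.9 [array([360.9, 248.8]), array([360.6, 264.4])]
0.8 [array([360.8, 256.9]), array([360.4, 272.9])]
0.6 [array([360.5, 274. ]), array([360. , 290.1])]
0.3 [array([359.7, 300.2]), array([359.1, 314.5])]
0.15 [array([359.3, 312.5]), array([358.6, 325.2])]
0.05 [array([359. , 320.1]), array([358.3, 331.6])]
0.02 [array([358.9, 322.3]), array([358.2, 333.4])]
0 [array([358.8, 323.7]), array([358.1, 334.5])]
```

```bash
python3 - <<'E'
from pos import *
print(r.tip_extent)
for z in (.019,0,-.02): # tip projection in scene now
    p=s['tcp_pos']-[0,0,z]; print(z,proj('scene',p))
im=cv2.imread('pics/sl.png'); c=im[190:290,365:465]
b=cv2.imread('pics/s3.png')[220:360,325:485]
cv2.imwrite('pics/c5.png',np.hstack([cv2.resize(c,(500,500),interpolation=2),cv2.resize(save('wrist','w5.png')[150:450,200:440],(300,500))]))
E
```

```text
t 10.025 tcp [0.5823 0.0783 0.213 ] box [ 0.0395 -0.0497  0.213 ] rot [-1.800e+02  1.000e-01 -1.521e+02] F [-2.25  0.51  4.28] j [ 26.7  12.7 -11.6   0.  -65.6 -88.8]
unit box x 0.8859768628857495 0.4637294452923233
0.019
0.019 [426.95906261 243.53616214]
0 [428.21302178 235.71182764]
-0.02 [429.56643554 227.26692582]
```

View pics/c5.png

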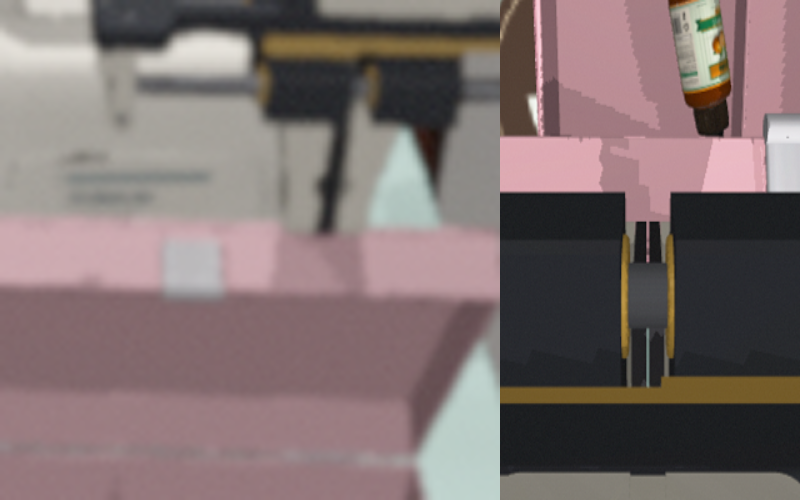

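```bash
python3 - <<'E'
from pos import *
t=inv(s['tcp_pos'])
W=lambda p:proj('wrist',bw(np.array(p),x)).round(0)
for dx in(-.0095,0,.0095):
  for dz in(-.019,0): print('finger',dx,dz,W(t+[dx,0,dz]), proj('scene',bw(t+[dx,0,dz],x)).round(1))
for th in(1.2,1.12,1.05,1.,.9):
  print(th,'inner',W(lid(np.array([-.16,-.05,0]),th)),'outer',W(lid(np.array([-.16,-.05,.03]),th)),'sc outer',proj('scene',bw(lid(np.array([-.16,-.05,.03]),th),x)).round(1),'d.14',W(lid(np.array([-.14,-.05,.03]),th)))
im=cv2.imread('pics/w5.png').astype(int)
for c in (290,300,318,330): 
    b=im[:,c].sum(1);g=np.diff(b);k=sorted(np.argsort(-abs(g))[:9]);print(c,[(int(q),int(g[q]))for q in k])
im=cv2.imread('pics/sl.png').astype(int)
for c in (415,427,440,455): 
    b=im[200:300,c].sum(1);g=np.diff(b);k=sorted(np.argsort(-abs(g))[:9]+200);print('sc',c,[(int(q),int(g[q-200]))for q in k])
E
python3 lidang.py | grep now
```

```text
t 10.075 tcp [0.5824 0.0783 0.2131] box [ 0.0396 -0.0497  0.2131] rot [-180.     0.  -152.1] F [-2.5   0.6   5.52] j [ 26.7  12.7 -11.6   0.  -65.7 -88.8]
unit box x 0.8859768628857495 0.4637294452923233
finger -0.0095 -0.019 [317. 267.] [427.6 246.5]
finger -0.0095 0 [317. 281.] [428.9 238.6]
finger 0 -0.019 [317. 287.] [427.  243.5]
finger 0 0 [317. 302.] [428.2 235.7]
finger 0.0095 -0.019 [317. 306.] [426.4 240.5]
finger 0.0095 0 [317. 323.] [427.6 232.8]
1.2 inner [317. 259.] outer [316. 332.] sc outer [428.2 229.6] d.14 [316. 329.]
1.12 inner [317. 229.] outer [316. 301.] sc outer [428.8 234.7] d.14 [317. 304.]
1.05 inner [317. 204.] outer [317. 273.] sc outer [429.3 239.5] d.14 [317. 282.]
1.0 inner [317. 187.] outer [317. 253.] sc outer [429.6 243.1] d.14 [317. 266.]
0.9 inner [317. 155.] outer [317. 214.] sc outer [430.2 250.8] d.14 [317. 235.]
290 [(18, -217), (19, 192), (68, -97), (79, 148), (264, -181), (265, -173), (391, -125), (432, 129), (433, 154)]
300 [(68, -97), (79, 154), (268, -83), (364, -135), (381, 97), (382, 74), (391, -117), (432, 125), (433, 153)]
318 [(17, -
[... 203 characters left out ...]
435, 101)]
sc 415 [(206, -27), (208, 61), (209, 67), (210, 44), (233, 31), (246, -40), (247, -82), (248, -61), (268, 29)]
sc 427 [(200, -60), (201, -67), (212, 44), (213, 104), (214, 112), (215, 62), (247, -34), (248, -54), (268, 33)]
sc 440 [(200, -76), (201, -35), (202, 32), (213, 104), (214, 113), (215, 67), (234, -32), (248, -68), (249, -48)]
sc 455 [(200, -72), (201, -67), (214, 68), (215, 72), (248, -53), (249, -58), (266, 53), (267, 54), (298, -80)]
now 350 [(213, 172), (214, 180), (215, 95), (245, -46), (246, -90), (247, -55)]
now 360 [(245, -44), (246, -78), (247, -63), (324, 32), (325, 48), (336, -44)]
now 372 [(203, -31), (246, -60), (247, -84), (248, -35), (335, -32), (336, -27)]
```

The wrist crop shows the fingers resting on top of the lid's free edge at (648,222), not behind it, and the force is vertical, so the working tip sits near TCP height. The bottle lies flat in its compartment (label at (705,60)). I'll back off and go in lower behind the lid.

Request:
jog_arm:
  deltas:
    - [[-1,0,0,1.5,0],[-1,1.8,0.95,0.5,0],[-1,1.8,0.95,0,0],[-1,1.8,0.95,0,0],[-1,0.9,0.45,0,0],[-1,0,0,0,0]]

```text
time_s: 10.88
tcp_pos: [0.6461, 0.1117, 0.2322]
eef_rot: [180.0, -0.0, -152.1]
contact_force: [-0.9, 0.0, 0.3]
gripper_width: 0.0008
gripper_force: 0.0
```

```bash
python3 pos.py;python3 lidang.py | grep now; python3 - <<'E'
from fit import *
x=[.5243,.1040,.4822]
prev=None
for th in np.arange(1.2,-.05,-.1):
    c=lid(np.array([-.115,-.05,.03]),th)+[.0095,0,.010]
    w=bw(c,x); print(round(th,1),c.round(4),w.round(4), None if prev is None else ((w-prev)*100).round(2)); prev=w
E
```

```text
t 10.875 tcp [0.6461 0.1117 0.2322] box [ 0.1115 -0.0497  0.2322] rot [ 180.    -0.  -152.1] F [-0.85  0.01  0.32] j [ 26.8  18.5  -1.1  -0.  -70.4 -88.9]
unit box x 0.8859768628857495 0.4637294452923233
now 350 [(213, 178), (214, 182), (215, 95), (245, -49), (246, -88), (247, -54)]
now 360 [(245, -41), (246, -83), (247, -69), (325, 49), (326, 34), (336, -41)]
now 372 [(203, -30), (246, -62), (247, -84), (248, -36), (335, -35), (336, -30)]
1.2 [ 0.0758 -0.05    0.1881] [0.6146 0.0948 0.1881] None
1.1 [ 0.0641 -0.05    0.1861] [0.6043 0.0894 0.1861] [-1.04 -0.54 -0.2 ]
1.0 [ 0.0526 -0.05    0.183 ] [0.5941 0.0841 0.183 ] [-1.02 -0.53 -0.31]
0.9 [ 0.0415 -0.05    0.1787] [0.5843 0.079  0.1787] [-0.98 -0.51 -0.42]
0.8 [ 0.0309 -0.05    0.1734] [0.5749 0.074  0.1734] [-0.94 -0.49 -0.53]
0.7 [ 0.0209 -0.05    0.167 ] [0.566  0.0694 0.167 ] [-0.89 -0.47 -0.64]
0.6 [ 0.0115 -0.05    0.1597] [0.5577 0.065  0.1597] [-0.83 -0.43 -0.73]
0.5 [ 0.003  -0.05    0.1515] [0.5501 0.0611 0.1515] [-0.76 -0.4  -0.82]
0.4 [-0.0047 -0.05    0.1424] [0.5433 0.0575 0.1424] [-0.68 -0.36 -0.9 ]
0.3 [-0.0115 -0.05    0.1326] [0.5373 0.0544 0.1326] [-0.6  -0.31 -0.98]
0.2 [-0.0172 -0.05    0.1222] [0.5322 0.0517 0.1222] [-0.51 -0.27 -1.04]
0.1 [-0.0219 -0.05    0.1113] [0.5281 0.0495 0.1113] [-0.41 -0.22 -1.09]
-0.0 [-0.0255 -0.05    0.1   ] [0.5249 0.0479 0.1   ] [-0.32 -0.17 -1.13]
```

Request:
jog_arm:
  deltas:
    - [[-1,0,0,-2.4,0],[-1,0,0,-2,0],[-1,-1.5,-0.8,0,0],[-1,-1.5,-0.8,0,0],[-1,-1,-0.5,0,0],[-1,-0.52,-0.27,-0.1,0],[-1,-0.52,-0.27,-0.15,0],[-1,-0.5,-0.26,-0.2,0]]

```text
time_s: 11.92
tcp_pos: [0.5909, 0.0827, 0.1843]
eef_rot: [-180.0, 0.1, -152.1]
contact_force: [0.7, 0.3, 2.0]
gripper_width: 0.0003
gripper_force: 0.9
```

Request:
jog_arm:
  deltas:
    - [[-1,-0.5,-0.26,-0.2,0],[-1,-0.48,-0.25,-0.25,0],[-1,-0.47,-0.25,-0.27,0]]

```text
time_s: 12.3
tcp_pos: [0.5758, 0.0748, 0.1765]
eef_rot: [-180.0, -0.0, -152.1]
contact_force: [-0.1, -0.5, 2.3]
gripper_width: 0.0007
gripper_force: 0.8
```

```bash
python3 pos.py;python3 lidang.py | grep now
```

```text
t 12.3 tcp [0.5758 0.0748 0.1765] box [ 0.0321 -0.0497  0.1765] rot [-180.    -0.  -152.1] F [-0.07 -0.46  2.3 ] j [ 26.7  13.7 -15.3   0.  -61.  -88.8]
unit box x 0.8859768628857495 0.4637294452923233
now 350 [(212, 49), (213, 181), (214, 179), (215, 94), (264, -84), (332, 48)]
now 360 [(263, -42), (264, -77), (265, -37), (325, 43), (326, 39), (336, -39)]
now 372 [(202, -29), (264, -59), (265, -74), (267, 44), (335, -36), (336, -28)]
```

The lid is following smoothly, at about 0.9 rad, and the box is still. I'll continue along the arc.

Request:
jog_arm:
  deltas:
    - [[-1,-0.47,-0.25,-0.3,0],[-1,-0.45,-0.24,-0.32,0],[-1,-0.43,-0.22,-0.34,0],[-1,-0.42,-0.22,-0.36,0],[-1,-0.4,-0.21,-0.38,0],[-1,-0.38,-0.2,-0.41,0],[-1,-0.36,-0.19,-0.43,0],[-1,-0.34,-0.18,-0.45,0]]

```text
time_s: 13.35
tcp_pos: [0.5433, 0.0578, 0.1465]
eef_rot: [180.0, -0.0, -152.1]
contact_force: [-0.3, 0.1, 1.9]
gripper_width: 0.0004
gripper_force: 0.6
```

```bash
python3 pos.py;python3 lidang.py | grep now
```

```text
t 13.35 tcp [0.5433 0.0578 0.1465] box [-0.0046 -0.0498  0.1465] rot [ 180.    -0.  -152.1] F [-0.3   0.07  1.9 ] j [ 26.6  12.2 -21.7  -0.  -56.1 -88.7]
unit box x 0.8859768628857495 0.4637294452923233
now 350 [(212, 47), (213, 172), (214, 178), (215, 100), (332, 39), (335, -36)]
now 360 [(264, 41), (278, 35), (281, -42), (325, 48), (326, 38), (336, -38)]
now 372 [(202, -30), (264, 32), (265, 43), (281, -29), (335, -39), (336, -28)]
```

Request:
jog_arm:
  deltas:
    - [[-1,-0.32,-0.17,-0.47,0],[-1,-0.3,-0.16,-0.49,0],[-1,-0.28,-0.15,-0.5,0],[-1,-0.26,-0.14,-0.52,0],[-1,-0.24,-0.13,-0.53,0],[-1,-0.2,-0.1,-0.55,0],[-1,-0.18,-0.09,-0.55,0],[-1,-0.16,-0.08,-0.5,0]]

```text
time_s: 14.4
tcp_pos: [0.524, 0.0476, 0.1053]
eef_rot: [180.0, -0.0, -152.1]
contact_force: [-0.4, -0.6, 1.5]
gripper_width: 0.0003
gripper_force: 0.5
```

```bash
python3 pos.py;python3 lidang.py | grep now
```

```text
t 14.4 tcp [0.524  0.0476 0.1053] box [-0.0264 -0.0498  0.1053] rot [ 180.    -0.  -152.1] F [-0.4  -0.56  1.46] j [ 26.6  13.  -27.    0.  -50.  -88.7]
unit box x 0.8859768628857495 0.4637294452923233
now 350 [(212, 50), (213, 172), (214, 178), (215, 99), (311, -65), (312, -60)]
now 360 [(266, 58), (267, 49), (311, -64), (312, -66), (325, 41), (326, 38)]
now 372 [(266, 35), (267, 63), (268, 42), (311, -39), (312, -75), (313, -46)]
```

Request:
jog_arm:
  deltas:
    - [[-1,-0.1,-0.05,-0.4,0],[-1,-0.1,-0.05,-0.4,0],[-1,-0.1,-0.05,-0.4,0],[-1,0,0,0,0]]

```text
time_s: 14.95
tcp_pos: [0.5211, 0.0462, 0.0934]
eef_rot: [180.0, -0.0, -152.1]
contact_force: [-0.2, -0.3, -0.2]
gripper_width: 0.0006
gripper_force: 0.0
```

```bash
python3 pos.py;python3 lidang.py | grep now
```

```text
t 14.95 tcp [0.5211 0.0462 0.0934] box [-0.0297 -0.0497  0.0934] rot [ 180.    -0.  -152.1] F [-0.24 -0.28 -0.15] j [ 26.6  13.5 -28.2  -0.  -48.3 -88.7]
unit box x 0.8859768628857495 0.4637294452923233
now 350 [(213, 172), (214, 185), (215, 95), (318, -36), (319, -65), (320, -65)]
now 360 [(267, 63), (268, 54), (319, -67), (320, -69), (321, -40), (336, -42)]
now 372 [(267, 51), (268, 60), (269, 35), (319, -46), (320, -71), (321, -44)]
```

Request:
jog_arm:
  deltas:
    - [[-1,-0.1,-0.05,-0.4,0],[-1,-0.1,-0.05,-0.4,0],[-1,0,0,-0.4,0]]

```text
time_s: 15.38
tcp_pos: [0.5201, 0.0454, 0.0856]
eef_rot: [-179.9, 0.1, -152.0]
contact_force: [-25.4, 4.0, 70.5]
gripper_width: 0.0006
gripper_force: 35.2
```

```bash
python3 pos.py;python3 lidang.py | grep now
```

```text
t 15.375 tcp [0.5201 0.0454 0.0856] box [-0.0309 -0.05    0.0856] rot [-1.799e+02  1.000e-01 -1.520e+02] F [-25.38   4.03  70.54] j [ 26.6  13.9 -29.    0.1 -47.  -88.7]
unit box x 0.8859768628857495 0.4637294452923233
now 350 [(213, 169), (214, 187), (215, 89), (322, -45), (323, -71), (324, -55)]
now 360 [(267, 44), (268, 67), (269, 40), (323, -74), (324, -73), (336, -47)]
now 372 [(267, 39), (268, 74), (269, 51), (323, -57), (324, -87), (325, -43)]
```

The dark transition I've been tracking is the outer edge, which is now at row 324. The model gives 323.7 for shut, so the lid is shut. I'll release the pressure gently.

Request:
jog_arm:
  deltas:
    - [[-1,0,0,0.3,0],[-1,0,0,0.3,0],[-1,0,0,0.3,0],[-1,0,0,0,0]]

```text
time_s: 15.92
tcp_pos: [0.5192, 0.0452, 0.0906]
eef_rot: [180.0, -0.0, -152.1]
contact_force: [-0.5, -0.5, 0.1]
gripper_width: 0.0008
gripper_force: 0.0
```

```bash
python3 pos.py;python3 lidang.py | grep now; python3 - <<'E'
from fit import *
x=[.5243,.1040,.4822]
for th in(0,.03,.06,.1):
  print(th,[proj('scene',bw(lid(np.array([-.16,yy,.03]),th),x)).round(1).tolist() for yy in(.1,.05,0)])
im=cv2.imread('pics/sl.png').astype(int)
for c in (347,360,385): print(c,im[310:350,c].sum(1).tolist())
E
```

```text
t 15.925 tcp [0.5192 0.0452 0.0906] box [-0.0318 -0.0497  0.0906] rot [ 180.    -0.  -152.1] F [-0.51 -0.53  0.12] j [ 26.6  13.6 -28.6  -0.  -47.8 -88.7]
unit box x 0.8859768628857495 0.4637294452923233
now 350 [(213, 173), (214, 183), (215, 97), (322, -49), (323, -72), (324, -53)]
now 360 [(267, 44), (268, 65), (269, 43), (323, -67), (324, -64), (336, -48)]
now 372 [(267, 35), (268, 74), (269, 52), (275, -34), (323, -60), (324, -94)]
0 [[348.2, 323.4], [374.7, 324.3], [401.3, 325.2]]
0.03 [[348.3, 321.2], [374.8, 322.1], [401.5, 323.0]]
0.06 [[348.4, 319.0], [375.0, 319.9], [401.7, 320.8]]
0.1 [[348.5, 316.0], [375.2, 316.9], [402.0, 317.8]]
347 [612, 615, 615, 612, 613, 612, 615, 616, 613, 615, 616, 613, 593, 531, 446, 399, 398, 396, 399, 398, 398, 398, 403, 405, 391, 376, 368, 370, 379, 395, 398, 396, 397, 401, 398, 397, 397, 401, 398, 400]
360 [539, 538, 536, 544, 549, 558, 577, 600, 611, 612, 613, 612, 606, 575, 508, 444, 407, 396, 397, 398, 400, 399, 397, 408, 420, 421, 394, 346, 344, 368, 389, 397, 395, 396, 402, 397, 398, 397, 395, 394]
385 [535, 535, 537, 538, 538, 557, 585, 604, 600, 572, 509, 445, 424, 431, 449, 446, 422, 400, 398, 397, 401, 395, 400, 399, 405, 413, 415, 389, 364, 357, 373, 393, 395, 397, 394, 399, 393, 392, 393, 394]
```

Request:
jog_arm:
  deltas:
    - [[-1,0,0,0.5,0],[-1,0,0,2,0],[-1,0,0,4,0],[-1,0,0,4,0],[-1,0,0,4,0],[-1,0,0,0,0],[-1,0,0,0,0],[-1,0,0,0,0]]

```text
time_s: 16.98
tcp_pos: [0.5186, 0.045, 0.2346]
eef_rot: [180.0, -0.1, -152.1]
contact_force: [0.2, -0.9, -0.3]
gripper_width: 0.0006
gripper_force: 0.0
```

```bash
python3 pos.py; python3 - <<'E'
from fit import *
x=[.5243,.1040,.4822]
im=save('scene','sf.png').astype(int)
for yy in(.1,.06,-.06,-.1):
    u0=[proj('scene',bw(lid(np.array([-.16,yy,.03]),t),x)) for t in(0,.03)]
    c=int(round(u0[0][0])); b=im[312:332,c].sum(1); g=np.diff(b); k=g.argmin()
    w=np.clip(-g[max(0,k-2):k+3],0,None); print(c,'pred 0/.03',[q[1].round(1) for q in u0],'edge',(312+.5+(w*np.arange(max(0,k-2),k+3)).sum()/w.sum()).round(1))
# bystanders: difference against first image left of box
a=cv2.imread('pics/scene0.png').astype(int); d=(abs(im-a).sum(2)>90); d=d[200:375,140:320]; n,_,st,_=cv2.connectedComponentsWithStats(d.astype(np.uint8)); print([s.tolist() for s in st[1:] if s[4]>15])
E
```

```text
t 16.975 tcp [0.5186 0.045  0.2346] box [-0.0324 -0.0496  0.2346] rot [ 1.800e+02 -1.000e-01 -1.521e+02] F [ 0.22 -0.9  -0.33] j [ 26.6   5.5 -17.5  -0.  -67.1 -88.7]
unit box x 0.8859768628857495 0.4637294452923233
348 pred 0/.03 [np.float64(323.4), np.float64(321.2)] edge 323.3
369 pred 0/.03 [np.float64(324.1), np.float64(321.9)] edge 324.2
433 pred 0/.03 [np.float64(326.3), np.float64(324.1)] edge 326.2
455 pred 0/.03 [np.float64(327.0), np.float64(324.9)] edge 327.1
[[0, 0, 43, 30, 1159], [32, 32, 21, 11, 208], [0, 56, 81, 119, 7061], [49, 77, 17, 10, 121]]
```

```bash
python3 -c "
from plant import r
print(r.close_job())"
```

```text
the job is handed in; nothing more can be done
None
```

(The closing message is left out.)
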